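Isolate the bench supply and swing out the lockout hasp

ROBOT

A 6-joint arm with a two-finger parallel gripper is mounted at the origin on a cart in front of the work surface, level with it; the furniture and walls round the work are solid. World frame = base frame: x ahead of the robot, y to its left, z up, the work surface at z = 0. Lengths are in m, angles in rad, forces in N, time in s.
With the tool pointing down it reaches from about 0.25 to 0.725 m from the base axis. Payload 4 kg.
Tool frame: the origin (TCP) lies at the very end of the fingers, on their centre line; the grasp point (between the pads) lies 19 mm behind it; x points along the fingers, y is the direction in which the jaws open and shut, and the axes are right-handed (so a half turn about x gives the same grasp; the last joint's range is limited). The gripper opens to 85 mm and grips with 20 to 120 N. Pads are 22 mm wide; open, the fingers measure 114 mm over their backs; the gripper's body (76 mm by 85 mm) begins 54 mm behind the grasp point. The pads swing forward as they close: fully open they stand 13 mm farther back than shut.
Start: joints at [-1.127, 0.241, 0.005, 1.335, 0, 1.571], TCP at [0.215, -0.452, 0.231] pointing down, gripper open.
Joint ranges: [-2.72, 2.72], [-1.05, 1.87], [-1.09, 1.28], [-1.99, 2.15], [-1.42, 1.44], [-3.14, 3.14]. Speed limits (rad/s): [2.79, 2.79, 3.14, 3.14, 3.14, 3.14].

INTERFACE

Orientations are given as a unit quaternion [x, y, z, w].
In Python, from workcell import get_obs, camera, job_done gives the robot as it stands. The module is installed in compiled form; this text tells all that it offers.
- The arm moves only by the tool arm_command, never from a script. Its argument "motion" is a list of rows, each an object of numbers: "x", "y", "z": the shift along the tool's x, y, z in m; "roll": the turn about the tool's x in rad; "fingers": the opening, from 0 (shut) to 1 (fully open). A call has 1 to 20 rows; each row shifts and turns the pose as measured when the row begins, along the tool's axes as they then stand; what a row does not reach is not made up. A row lasts 1/12 s, in which the tool goes at most 41.7 mm and 7.16 degrees, less where a joint would pass 70% of its speed; a pose out of reach is approached as far as the arm can. A call is refused whole if a number of a shift passes 0.0417 or a number of a turn 0.125, either way. A call with a gripper value outside its range is refused whole. The fingers move at their own pace and stop on an object; the grip force is fixed at half the most. Time passes only in rows, so rows that do not move let the fingers close. It gives the time, the measured TCP pose, the force and the opening at its end, in the units of the state.
- get_obs(): the state, without advancing time (a new reading comes with each control period).
- camera(name): name is "scene" or "top" or "wrist"; returns a dict with "frame" (420x560x3 uint8, red, green, blue), "intrinsics" (3x3 intrinsics, pixels), "k1" (the pictures are not rectified: a ray, as slopes to the right and down, at radius r is drawn at 1 + k1 r^2 times it, then the intrinsics apply), "rvec" (rotation vector, rad) and "tvec" (3), from world to camera coordinates, as OpenCV has them. Camera axes: x right, y down, z forward; pixel columns grow to the right and rows downward; lengths in m; the calibration is good to about 2 mm. A picture is of the moment at which its call begins. There is no depth.
- job_done(): hands the job in, once; it reports no verdict.
The state is a dict: "clock": time; "joint_pos": joint angles; "joint_vel": joint speeds; "tau": joint torques, N m; "eef_pos": TCP position; "tool_rot": TCP orientation; "ft_force": force on the tool from outside, world axes, zero at the start; "ft_torque": the same for the moment, N m; "grip_width": finger opening in m.
Only numpy, scipy, OpenCV 4.12 (cv2) and the standard library are available. Lean on these libraries where they do the work, as an engineer would, in place of code of your own. Each camera call takes 0.05 s, during which the arm holds its last target.

TASK

Make the isolator box on the bench ready for a padlock: turn its black bar handle counter-clockwise (seen from above) from on to fully off, then swing its steel lockout hasp all the way out, so that its padlock hole stands clear beyond the side of the box. Leave the handle at off, and leave the tools and other things lying round the box where they are.

Things in the scene. Friction and masses are not known exactly. Their poses are not given: they have to be found in the camera images.
- isolator: Grey box 170 x 200 x 60 mm (x, y, z), screwed to the bench (cannot move). Origin: centre of its underside, z up. Its two cable glands are on the +x side. On its top are the handle (axis at x 0, y +35 mm) and the hasp (pivot at x 0, y -75 mm). A raised bar mark shows on, a small ring mark, on the +y side of the handle, shows off.
- handle_grip (a point): On the handle's vertical axis, 95 mm above the bench, at grip height. The handle is a black upright bar 90 mm long, 20 mm wide, from 68 to 112 mm above the bench, on a disc (top at 68 mm); it reaches 55 mm from the axis at its pointed nose, 35 mm at its square end. This point turns with it: x along the bar to the nose, z up.
- handle (a joint): Angle of the handle, rad: 0 = on, 1.40 = off (a solid stop at each end); grows counter-clockwise seen from above. At off the nose points along the box's +y axis, to the ring mark. It starts between 0 and 0.4. Stiff: needs about 0.15 N m and stays where it is left.
- hasp_tab (a point): Middle of the hasp's finger tab, 93 mm above the bench, 48 mm from the pivot. The tab is an upright steel plate 22 mm along the hasp's arm (x), 10 mm thick across it (y), from 66 to 106 mm above the bench; it turns with the hasp, z up.
- hasp_pivot (a point): On the vertical pivot axis of the hasp, 93 mm above the bench; turns with the hasp, x along its arm, z up. The hasp is a flat steel lever 26 mm wide, 4 mm thick, just above the box's top (its upper face is 66 mm above the bench), with a 10 mm padlock hole 72 mm from the pivot and a tail on the other side of the pivot.
- hasp (a joint): Hasp angle, rad: 0 folded in (arm along the box's +x), 1.57 fully out (arm along the box's -y, past its side); a stop at each end; grows clockwise from above. Starts at 0 to 0.1. Needs 0.06 N m, stays where left. Its tail meets a cam on the handle's disc: while the handle is well short of off the hasp stops at about 1.1, and turning the handle back pushes the hasp in again.
- hex_key_5: Bystander: black L-shaped hex key, 83 x 31 mm, 5 mm high, loose on the bench on the +y side of the box. Origin at the centre of its underside, y along its length.
- spanner_13: Bystander: steel combination spanner, 210 mm long, 7 mm high, loose on the bench on the -x side of the box. Origin at the centre of its underside, y along its length.
- tape_measure: Bystander: yellow tape measure, 43 x 79 x 66 mm, loose on the bench to the left. Origin at the centre of its underside.
- offcut_1: Bystander: wooden block, 45 x 120 x 45 mm, loose on the bench to the left. Origin at the centre of its underside.

How it is judged:
By the outcome, as a careful person would: the job done as asked, in the order asked, and still so for the second after the job is handed in, with the robot touching nothing.
It also fails if it takes over 54 s, if anything falls off the work surface, if the arm or the gripper's body presses on something with over 40 N, if the wrist force passes 120 N, or if a joint passes its speed limit or range.

## Working session

There is one attempt and no reset: what is moved stays moved. The work goes in short steps, Python scripts to look and compute and a tool call to move; the robot and the scene stay as the last step left them, time stands still between calls to the robot, and variables do not carry over. Pictures are saved under pics/ and viewed, and the job is handed in when it is done.

Besides the shell and the picture viewer there is one more tool, called after "Request:" as name(argument=value, ...) on one line, values as JSON. arm_command: Moves the arm, as the interface text tells. Its arguments: {"type":"object","properties":{"motion":{"type":"array","items":{"type":"object","properties":{"x":{"type":"number"},"y":{"type":"number"},"z":{"type":"number"},"roll":{"type":"number"},"fingers":{"type":"number"}}}}},"required":["motion"]}

```bash
mkdir -p pics; ls
cat > h.py <<'E'
import numpy as np, cv2
from workcell import get_obs, camera, job_done
def snap(name,fn):
    c=camera(name); cv2.imwrite('pics/'+fn,c['frame'][:,:,::-1]); np.savez('pics/'+fn+'.npz',**{k:np.array(v) for k,v in c.items()}); return c
def load(fn): return dict(np.load('pics/'+fn+'.npz'))
def ray(c,u,v):
    K=np.array(c['intrinsics']);k1=float(c['k1'])
    p=cv2.undistortPoints(np.array([[[u,v]]],float),K,np.array([k1,0,0,0,0.]))[0,0]
    R=cv2.Rodrigues(np.array(c['rvec'],float))[0];t=np.array(c['tvec'],float).ravel()
    d=R.T@np.array([p[0],p[1],1.]);o=-R.T@t
    return o,d
def onz(c,u,v,z):
    o,d=ray(c,u,v); return o+d*(z-o[2])/d[2]
def proj(c,P):
    return cv2.projectPoints(np.array(P,float).reshape(-1,3),np.array(c['rvec'],float),np.array(c['tvec'],float),np.array(c['intrinsics'],float),np.array([float(c['k1']),0,0,0,0.]))[0][:,0]
E
python3 - <<'E'
from h import *
for n in ('scene','top','wrist'): snap(n,n+'0.png')
print(get_obs())
E
```

```text
pics
{'clock': 0.15, 'joint_pos': array([-1.12699932e+00,  2.41260698e-01,  4.06583272e-03,  1.33518625e+00,
        1.36553534e-05,  1.57079286e+00]), 'joint_vel': array([ 5.67565297e-04, -2.71135561e-03,  3.43599932e-03, -1.22880886e-03,
       -1.15602327e-03, -6.62827958e-05]), 'tau': array([ 1.81709947e-03, -3.72635829e+01,  2.52638179e+01,  1.23749842e-02,
        1.29994614e-04, -2.30995969e-07]), 'eef_pos': array([ 0.21449289, -0.45114836,  0.23061935]), 'tool_rot': array([-0.68965041, -0.15617023,  0.68988762, -0.15507497]), 'ft_force': array([ 0.27181312, -0.23508303,  1.20778444]), 'ft_torque': array([-0.00132815,  0.03387013,  0.00333743]), 'grip_width': 0.08545929489628953}
```

View pics/scene0.png

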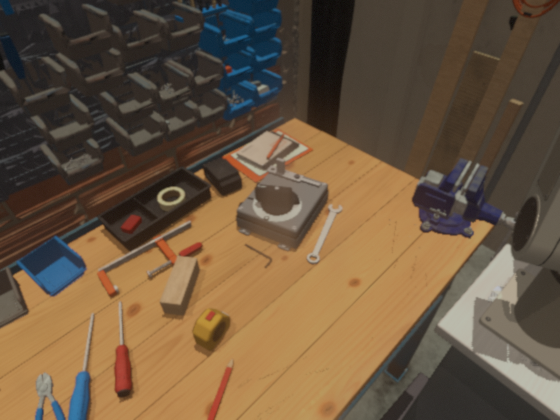

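View pics/top0.png

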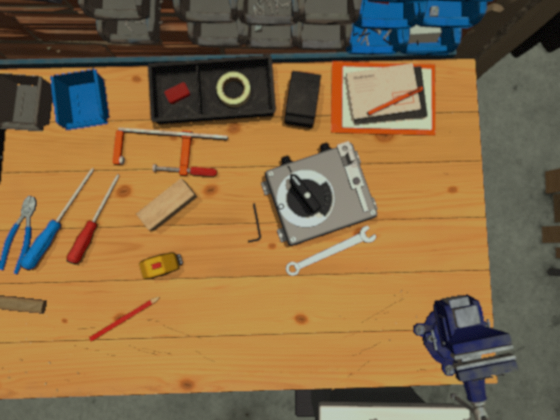

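View pics/wrist0.png

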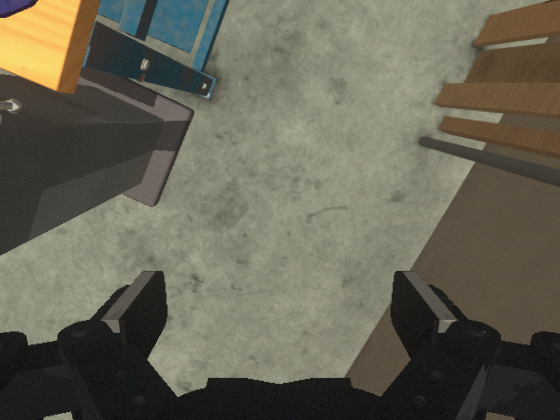

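The views show the box at about (320,193) in top. The handle is at (308,195) with its nose up-left near (293,170), and the hasp is along the right side, from about (365,205) to (348,150). I'll enlarge the crop next.

Run:
```python
from h import *
c=load('top0.png'); f=c['frame'][125:285,235:400,::-1]
cv2.imwrite('pics/t0c.png',cv2.resize(f,None,fx=4.5,fy=3.7*4.5/4.5 if 0 else 3.7,interpolation=cv2.INTER_CUBIC) if 0 else cv2.resize(f,None,fx=3.7,fy=3.7,interpolation=cv2.INTER_CUBIC))
for p in [(273,243),(264,185),(352,146),(376,214)]: print(p,onz(c,*p,0.06))
print(proj(c,[0,0,0]))
c=load('scene0.png'); f=c['frame'][150:260,220:350,::-1]
cv2.imwrite('pics/s0c.png',cv2.resize(f,None,fx=5,fy=5,interpolation=cv2.INTER_CUBIC))
```

```text
(273, 243) [0.49079924 0.26514655 0.06      ]
(264, 185) [0.61080072 0.28599939 0.06      ]
(352, 146) [0.69651192 0.10280893 0.06      ]
(376, 214) [0.55405397 0.05282146 0.06      ]
[[396.28631662 481.3318599 ]]
```

View pics/t0c.png

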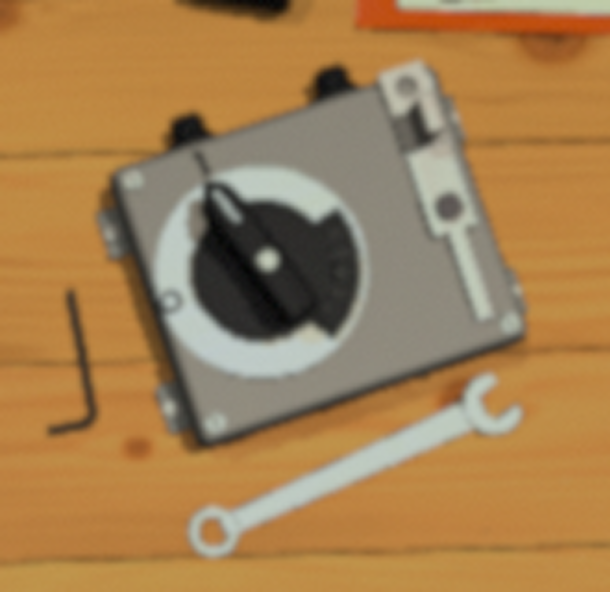

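View pics/s0c.png

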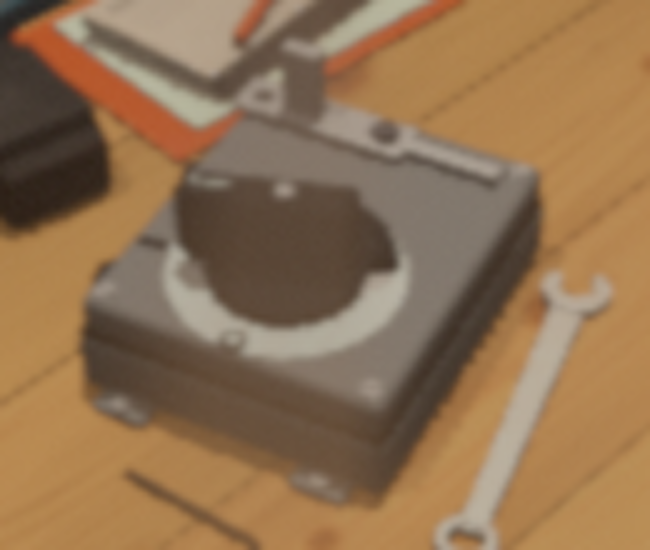

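Run:
```python
from h import *
c=load('top0.png'); s=load('scene0.png')
g=lambda x,y,z:onz(c,235+(x+.5)/3.7-.5,125+(y+.5)/3.7-.5,z)
S=lambda x,y,z:onz(s,220+(x+.5)/5-.5,150+(y+.5)/5-.5,z)
H=g(267,260,.112);Pv=g(450,207,.066);
P=dict(H=H,Pv=Pv,TL=g(118,178,.06),BL=g(195,440,.06),BR=g(522,338,.06),ring=g(171,301,.062),on=g(203,162,.062),
 nose=g(211,186,.112),sqA=g(312,300,.112),sqB=g(275,325,.112),hole=g(406,85,.066),tail=g(484,315,.066))
for k,v in P.items(): print(k,v.round(4),np.hypot(v[0],v[1]).round(3))
print('scene H',S(285,189,.112),'piv',S(387,131,.066),'hole',S(265,96,.066),'tail',S(492,172,.066),'ring',S(231,341,.062),'BR screw',S(372,388,.06))
print('d',np.linalg.norm((H-Pv)[:2]))
y=(H-Pv)[:2];yaw=np.arctan2(y[1],y[0])-np.pi/2;print('yaw',yaw)
y=(P['TL']-P['BL'])[:2];print('yaw edge',np.arctan2(y[1],y[0]),np.linalg.norm(y))
y=(P['BL']-P['BR'])[:2];print('yaw edge',np.arctan2(y[1],y[0])-np.pi/2,np.linalg.norm(y))
y=(P['ring']-H)[:2];print('ring',np.arctan2(y[1],y[0])-np.pi/2,np.linalg.norm(y))
y=(P['on']-H)[:2];print('on',np.arctan2(y[1],y[0]),np.linalg.norm(y))
y=(P['nose']-H)[:2];print('nose',np.arctan2(y[1],y[0]),np.linalg.norm(y))
y=(P['hole']-Pv)[:2];print('hole',np.arctan2(y[1],y[0]),np.linalg.norm(y))
y=(P['hole']-P['tail'])[:2];print('hasp',np.arctan2(y[1],y[0]),np.linalg.norm(y))
```

```text
H [0.5853 0.1998 0.112 ] 0.618
Pv [0.6224 0.0948 0.066 ] 0.63
TL [0.6367 0.2812 0.06  ] 0.696
BL [0.4901 0.2356 0.06  ] 0.544
BR [0.5499 0.0534 0.06  ] 0.553
ring [0.5673 0.2502 0.062 ] 0.62
on [0.6463 0.2335 0.062 ] 0.687
nose [0.6244 0.23   0.112 ] 0.665
sqA [0.5644 0.1758 0.112 ] 0.591
sqB [0.5508 0.1952 0.112 ] 0.584
hole [0.6914 0.1197 0.066 ] 0.702
tail [0.562  0.0759 0.066 ] 0.567
scene H [0.58592599 0.19762823 0.112     ] piv [0.62371225 0.09171562 0.066     ] hole [0.68968466 0.11823666 0.066     ] tail [0.56329625 0.07607254 0.066     ] ring [0.56613506 0.25101149 0.062     ] BR screw [0.50041959 0.22262648 0.06      ]
d 0.1113343069957695
yaw 0.3398059242543765
yaw edge 0.30158382176205145 0.15348327748936882
yaw edge 0.3170692606096628 0.1917770544685636
ring 0.34183999486621186 0.05351822696038124
on 0.5041725528576182 0.06967270944551623
nose 0.6576502403566918 0.0494161596152206
hole 0.3459070622808109 0.07338711435154721
hasp 0.3266940420314713 0.13667628512739194
```

```bash
cat >> h.py <<'E'
from scipy.spatial.transform import Rotation as Ro
def st():
    o=get_obs(); R=Ro.from_quat(o['tool_rot']).as_matrix(); return o,R
def togo(target):
    o,R=st(); d=R.T@(np.array(target)-o['eef_pos']); return d
def rep():
    o,R=st(); print('t',o['clock'],'p',o['eef_pos'].round(4),'yang',np.arctan2(R[1,1],R[0,1]).round(4),'tilt',R[:,0].round(3),'J',o['joint_pos'].round(3),'F',o['ft_force'].round(1),'M',o['ft_torque'].round(2),'w',round(o['grip_width'],4))
E
python3 - <<'E'
from h import *
rep(); o,R=st(); print(R.round(3))
print(togo([.5855,.199,.231]))
c=load('top0.png'); 
for p in [(460,300),(430,360),(415,328),(480,390),(510,350)]: print(p,onz(c,*p,.1).round(3),onz(c,*p,.2).round(3))
s=load('scene0.png')
print(proj(s,[[.3,-.1,0],[.3,-.1,.1],[.3,-.1,.2]]))
E
```

```text
t 0.15 p [ 0.2145 -0.4511  0.2306] yang -1.127 tilt [-0.001  0.001 -1.   ] J [-1.127  0.241  0.004  1.335  0.     1.571] F [ 0.3 -0.2  1.2] M [-0.    0.03  0.  ] w 0.0855
[[-0.001  0.429 -0.903]
 [ 0.001 -0.903 -0.429]
 [-1.    -0.002 -0.   ]]
[ 3.05814874e-04 -4.27865062e-01 -6.14223667e-01]
(460, 300) [ 0.386 -0.101  0.1  ] [ 0.397 -0.061  0.2  ]
(430, 360) [ 0.271 -0.041  0.1  ] [ 0.296 -0.007  0.2  ]
(415, 328) [ 0.331 -0.013  0.1  ] [0.348 0.017 0.2  ]
(480, 390) [ 0.217 -0.136  0.1  ] [ 0.248 -0.091  0.2  ]
(510, 350) [ 0.292 -0.195  0.1  ] [ 0.314 -0.144  0.2  ]
[[439.50948041 222.05779338]
 [451.49148964 192.49023027]
 [465.33441428 158.01708069]]
```

Request:
arm_command(motion=[{"x":-0.03,"roll":-0.105},{"x":-0.03,"roll":-0.105},{},{}])

```text
schema error: expected keys x, y, z, roll, fingers
```

Run:
```python
from h import *
rep(); print(togo([.5855,.199,.28]))
```

```text
t 0.15 p [ 0.2145 -0.4511  0.2306] yang -1.127 tilt [-0.001  0.001 -1.   ] J [-1.127  0.241  0.004  1.335  0.     1.571] F [ 0.3 -0.2  1.2] M [-0.    0.03  0.  ] w 0.0855
[-0.04869412 -0.42794272 -0.61422434]
```

Request:
arm_command(motion=[{"x":-0.03,"y":0,"z":0,"roll":-0.105,"fingers":1},{"x":-0.03,"y":0,"z":0,"roll":-0.105,"fingers":1},{"x":0,"y":0,"z":0,"roll":0,"fingers":1}])

```text
clock: 0.4
eef_pos: [0.2132, -0.4484, 0.2886]
tool_rot: [-0.668, -0.235, 0.669, -0.226]
ft_force: [1.1, -0.7, 0.3]
grip_width: 0.0853
```

Run:
```python
from h import *
rep(); print(togo([.5855,.199,.28]))
```

```text
t 0.4 p [ 0.2132 -0.4484  0.2886] yang -0.9071 tilt [-0.005  0.011 -1.   ] J [-1.127  0.227  0.135  1.491 -0.     1.351] F [ 1.1 -0.7  0.3] M [-0.01 -0.03 -0.01] w 0.0853
[ 0.01382523 -0.28051682 -0.69207634]
```

Request:
arm_command(motion=[{"x":0,"y":-0.0155,"z":-0.0385,"roll":0,"fingers":1},{"x":0,"y":-0.0155,"z":-0.0385,"roll":0,"fingers":1},{"x":0,"y":-0.0155,"z":-0.0385,"roll":0,"fingers":1},{"x":0,"y":-0.0155,"z":-0.0385,"roll":0,"fingers":1},{"x":0,"y":-0.0155,"z":-0.0385,"roll":0,"fingers":1},{"x":0,"y":-0.0155,"z":-0.0385,"roll":0,"fingers":1},{"x":0,"y":-0.0155,"z":-0.0385,"roll":0,"fingers":1},{"x":0,"y":-0.0155,"z":-0.0385,"roll":0,"fingers":1},{"x":0,"y":-0.0155,"z":-0.0385,"roll":0,"fingers":1},{"x":0,"y":-0.0155,"z":-0.0385,"roll":0,"fingers":1}])

```text
clock: 1.23
eef_pos: [0.4231, -0.0925, 0.2872]
tool_rot: [-0.671, -0.225, 0.672, -0.218]
ft_force: [0.3, -0.3, -0.8]
grip_width: 0.0854
```

Run:
```python
from h import *
rep(); print(togo([.5855,.199,.28]))
```

```text
t 1.2333 p [ 0.4231 -0.0925  0.2872] yang -0.9334 tilt [-0.005  0.008 -1.   ] J [-0.22   0.094 -0.028  1.456  0.006  2.284] F [ 0.3 -0.3 -0.8] M [-0.05 -0.07 -0.06] w 0.0854
[ 0.00859506 -0.13757289 -0.30397465]
```

Request:
arm_command(motion=[{"x":0.002,"y":-0.017,"z":-0.037,"roll":0,"fingers":1},{"x":0.002,"y":-0.017,"z":-0.037,"roll":0,"fingers":1},{"x":0.002,"y":-0.017,"z":-0.037,"roll":0,"fingers":1},{"x":0.002,"y":-0.017,"z":-0.037,"roll":0,"fingers":1},{"x":0,"y":-0.017,"z":-0.037,"roll":0,"fingers":1},{"x":0,"y":-0.017,"z":-0.037,"roll":0,"fingers":1},{"x":0,"y":-0.017,"z":-0.037,"roll":0,"fingers":1},{"x":0,"y":-0.017,"z":-0.037,"roll":0,"fingers":1},{"x":0,"y":0,"z":0,"roll":0,"fingers":1}])

```text
clock: 1.98
eef_pos: [0.5814, 0.2079, 0.2724]
tool_rot: [-0.668, -0.226, 0.674, -0.219]
ft_force: [-0.9, -0.2, -0.7]
grip_width: 0.0852
```

Run:
```python
from h import *
rep(); print(togo([.5855,.199,.28]))
snap('wrist','w1.png')
```

```text
t 1.9833 p [0.5814 0.2079 0.2724] yang -0.9305 tilt [-0.011  0.007 -1.   ] J [0.339 0.483 0.462 1.557 0.01  2.84 ] F [-0.9 -0.2 -0.7] M [-0.04  0.05  0.02] w 0.0852
[-0.00769575  0.009474    0.00206621]
```

View pics/w1.png

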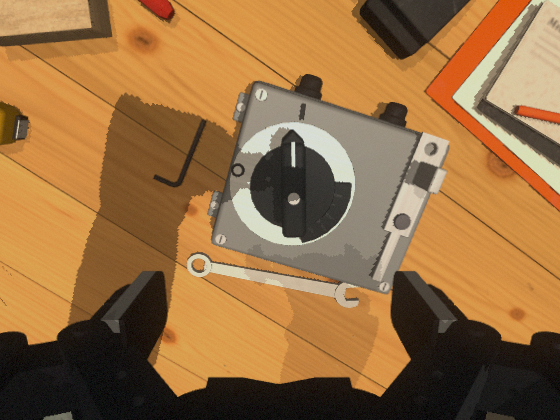

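The wrist view is clear. The handle dot is at (293,199), the nose at (292,130), the hasp pivot at (402,221), the hole at (431,148) and the ring at (238,170).

Run:
```python
from h import *
c=load('w1.png')
P=dict(H=(293,199,.112),nose=(292,133,.112),piv=(402,221,.066),hole=(431,148,.066),tail=(378,277,.066),ring=(238,170,.062),on=(303,111,.061),sTL=(261,95,.06),sBL=(221,240,.06),sBR=(385,287,.06))
Q={k:onz(c,*v) for k,v in P.items()}
for k,v in Q.items(): print(k,v.round(4))
def a(p,q): d=(Q[q]-Q[p])[:2]; print(p,q,np.arctan2(d[1],d[0]).round(3),np.linalg.norm(d).round(4))
for p,q in [('H','nose'),('piv','hole'),('tail','hole'),('piv','H'),('H','ring'),('H','on'),('sBL','sTL'),('sBR','sBL')]: a(p,q)
```

```text
H [0.5846 0.1986 0.112 ]
nose [0.6266 0.2314 0.112 ]
piv [0.6226 0.0941 0.066 ]
hole [0.691 0.119 0.066]
tail [0.5642 0.0743 0.066 ]
ring [0.5676 0.249  0.062 ]
on [0.6467 0.2327 0.061 ]
sTL [0.6352 0.2715 0.06  ]
sBL [0.4997 0.2224 0.06  ]
sBR [0.5588 0.0582 0.06  ]
H nose 0.664 0.0533
piv hole 0.349 0.0728
tail hole 0.339 0.1344
piv H 1.919 0.1112
H ring 1.898 0.0532
H on 0.502 0.0708
sBL sTL 0.348 0.1442
sBR sBL 1.916 0.1745
```

Request:
arm_command(motion=[{"x":0.01,"y":0.009,"z":0.003,"roll":-0.024,"fingers":1},{"x":0.03,"y":0,"z":0,"roll":0,"fingers":1},{"x":0.03,"y":0,"z":0,"roll":0,"fingers":1},{"x":0.025,"y":0,"z":0,"roll":0,"fingers":1},{"x":0,"y":0,"z":0,"roll":0,"fingers":1}])

```text
clock: 2.45
eef_pos: [0.5814, 0.1948, 0.1742]
tool_rot: [-0.665, -0.232, 0.672, -0.228]
ft_force: [-1.0, -1.0, -1.9]
grip_width: 0.0854
```

Run:
```python
from h import *
rep(); print(togo([.585,.199,.08]))
```

```text
t 2.45 p [0.5814 0.1948 0.1742] yang -0.9077 tilt [-0.01   0.003 -1.   ] J [0.32  0.501 0.237 1.316 0.006 2.799] F [-1.  -1.  -1.9] M [-0.03  0.04  0.02] w 0.0854
[ 0.09417323 -0.00025945 -0.00596322]
```

Request:
arm_command(motion=[{"x":0.02,"y":0,"z":-0.006,"roll":0,"fingers":1},{"x":0.025,"y":0,"z":0,"roll":0,"fingers":1},{"x":0.025,"y":0,"z":0,"roll":0,"fingers":1},{"x":0.015,"y":0,"z":0,"roll":0,"fingers":1},{"x":0,"y":0,"z":0,"roll":0,"fingers":1},{"x":0,"y":0,"z":0,"roll":0,"fingers":1}])

```text
clock: 2.95
eef_pos: [0.586, 0.1936, 0.0937]
tool_rot: [-0.668, -0.229, 0.671, -0.226]
ft_force: [0.5, 0.4, -0.3]
grip_width: 0.085
```

Run:
```python
from h import *
rep(); print(togo([.585,.199,.08]))
snap('wrist','w2.png')
```

```text
t 2.95 p [0.586  0.1936 0.0937] yang -0.9157 tilt [-0.006  0.003 -1.   ] J [0.317 0.559 0.117 1.133 0.005 2.803] F [ 0.5  0.4 -0.3] M [ 0.   -0.03 -0.04] w 0.085
[ 0.01372298 -0.00479403 -0.00252828]
```

View pics/w2.png

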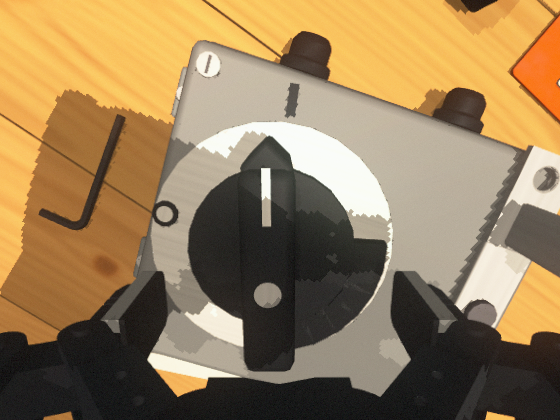

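The bar stands vertical in the view, centred near x=267 against about 280 for the fingers. That agrees with the -5 mm y correction.

Request:
arm_command(motion=[{"x":0.007,"y":-0.005,"z":-0.003,"roll":-0.005,"fingers":1},{"x":0.007,"y":0,"z":0,"roll":0,"fingers":1},{"x":0,"y":0,"z":0,"roll":0,"fingers":1},{"x":0,"y":0,"z":0,"roll":0,"fingers":0.5},{"x":0,"y":0,"z":0,"roll":0,"fingers":0},{"x":0,"y":0,"z":0,"roll":0,"fingers":0},{"x":0,"y":0,"z":0,"roll":0,"fingers":0},{"x":0,"y":0,"z":0,"roll":0,"fingers":0},{"x":0,"y":0,"z":0,"roll":0,"fingers":0}])

```text
clock: 3.75
eef_pos: [0.5895, 0.2014, 0.0868]
tool_rot: [0.672, 0.231, -0.666, 0.227]
ft_force: [-0.2, 1.4, -0.3]
grip_width: 0.0189
```

Run:
```python
from h import *
rep(); print(togo([.585,.199,.08]))
```

```text
t 3.75 p [0.5895 0.2014 0.0868] yang -0.9104 tilt [ 0.006  0.008 -1.   ] J [0.327 0.566 0.11  1.106 0.005 2.808] F [-0.2  1.4 -0.3] M [ 0.12 -0.03  0.03] w 0.0189
[ 0.00678954 -0.00091072  0.00509687]
```

Request:
arm_command(motion=[{"x":0,"y":0,"z":0,"roll":0,"fingers":0.5},{"x":0,"y":0,"z":0.002,"roll":0,"fingers":0.5},{"x":0.006,"y":0,"z":0.004,"roll":0,"fingers":0.5},{"x":0.006,"y":0,"z":0,"roll":0,"fingers":0.5},{"x":0,"y":0,"z":0,"roll":0,"fingers":0.5}])

```text
clock: 4.17
eef_pos: [0.5845, 0.1973, 0.0738]
tool_rot: [0.672, 0.231, -0.666, 0.227]
ft_force: [-1.0, 0.1, -1.5]
grip_width: 0.0427
```

Run:
```python
from h import *
rep(); print(togo([.585,.199,.08]))
```

```text
t 4.1667 p [0.5845 0.1973 0.0738] yang -0.9106 tilt [ 0.007  0.008 -1.   ] J [0.323 0.567 0.074 1.069 0.005 2.804] F [-1.   0.1 -1.5] M [-0.03  0.02  0.04] w 0.0427
[-0.00623297 -0.00108724 -0.00151858]
```

Request:
arm_command(motion=[{"x":-0.003,"y":-0.001,"z":-0.0015,"roll":0,"fingers":0.5},{"x":0,"y":0,"z":0,"roll":0,"fingers":0},{"x":0,"y":0,"z":0,"roll":0,"fingers":0},{"x":0,"y":0,"z":0,"roll":0,"fingers":0},{"x":0,"y":0,"z":0,"roll":0,"fingers":0}])

```text
clock: 4.58
eef_pos: [0.5848, 0.1978, 0.076]
tool_rot: [0.671, 0.23, -0.667, 0.228]
ft_force: [0.4, -1.2, -0.5]
grip_width: 0.0194
```

Run:
```python
from h import *
rep(); print(togo([.585,.199,.08]))
```

```text
t 4.5833 p [0.5848 0.1978 0.076 ] yang -0.9113 tilt [ 0.005  0.005 -1.   ] J [0.325 0.567 0.08  1.078 0.003 2.807] F [ 0.4 -1.2 -0.5] M [0.07 0.09 0.05] w 0.0194
[-0.0039612  -0.00086006 -0.00091889]
```

Request:
arm_command(motion=[{"x":0,"y":0,"z":0,"roll":-0.06,"fingers":0},{"x":0,"y":0,"z":0,"roll":-0.06,"fingers":0},{"x":0,"y":0,"z":0,"roll":-0.06,"fingers":0},{"x":0,"y":0,"z":0,"roll":-0.06,"fingers":0},{"x":0,"y":0,"z":0,"roll":-0.06,"fingers":0}])

```text
clock: 5.0
eef_pos: [0.585, 0.1977, 0.0761]
tool_rot: [0.628, 0.33, -0.623, 0.328]
ft_force: [-0.3, 0.1, -0.4]
grip_width: 0.0194
```

Run:
```python
from h import *
rep(); print(togo([.585,.199,.076]))
```

```text
t 5.0 p [0.585  0.1977 0.0761] yang -0.6018 tilt [ 0.005  0.006 -1.   ] J [0.324 0.567 0.081 1.078 0.004 2.496] F [-0.3  0.1 -0.4] M [-0.    0.15 -0.24] w 0.0194
[ 6.69275280e-05 -7.34845829e-04 -1.11390894e-03]
```

Request:
arm_command(motion=[{"x":0,"y":0,"z":0,"roll":-0.08,"fingers":0},{"x":0,"y":0,"z":0,"roll":-0.08,"fingers":0},{"x":0,"y":0,"z":0,"roll":-0.08,"fingers":0},{"x":0,"y":0,"z":0,"roll":-0.08,"fingers":0},{"x":0,"y":0,"z":0,"roll":-0.08,"fingers":0},{"x":0,"y":0,"z":0,"roll":-0.08,"fingers":0},{"x":0,"y":0,"z":0,"roll":-0.08,"fingers":0},{"x":0,"y":0,"z":0,"roll":-0.08,"fingers":0},{"x":0,"y":0,"z":0,"roll":-0.08,"fingers":0},{"x":0,"y":0,"z":0,"roll":-0.08,"fingers":0},{"x":0,"y":0,"z":0,"roll":-0.04,"fingers":0}])

```text
clock: 5.92
eef_pos: [0.5856, 0.1975, 0.0761]
tool_rot: [0.43, 0.564, -0.424, 0.563]
ft_force: [0.7, -0.5, -0.7]
grip_width: 0.019
```

Run:
```python
from h import *
rep(); print(togo([.585,.199,.076]))
```

```text
t 5.9167 p [0.5856 0.1975 0.0761] yang 0.2736 tilt [ 0.003  0.008 -1.   ] J [0.322 0.569 0.083 1.08  0.007 1.619] F [ 0.7 -0.5 -0.7] M [-0.18  0.43 -0.22] w 0.019
[ 7.02279779e-05 -1.19395968e-04 -1.63605793e-03]
```

Request:
arm_command(motion=[{"x":0,"y":0,"z":0,"roll":-0.03,"fingers":0},{"x":0,"y":0,"z":0,"roll":-0.03,"fingers":0}])

```text
clock: 6.08
eef_pos: [0.5856, 0.1975, 0.0761]
tool_rot: [0.412, 0.577, -0.406, 0.576]
ft_force: [1.1, -0.3, 0.1]
grip_width: 0.019
```

Run:
```python
from h import *
rep()
```

```text
t 6.0833 p [0.5856 0.1975 0.0761] yang 0.336 tilt [ 0.003  0.009 -1.   ] J [0.322 0.569 0.084 1.08  0.007 1.557] F [ 1.1 -0.3  0.1] M [-0.21  0.38 -0.14] w 0.019
```

Request:
arm_command(motion=[{"x":0,"y":0,"z":0,"roll":-0.03,"fingers":0},{"x":0,"y":0,"z":0,"roll":-0.03,"fingers":0}])

```text
clock: 6.25
eef_pos: [0.5858, 0.1973, 0.0761]
tool_rot: [0.396, 0.589, -0.39, 0.587]
ft_force: [0.9, -0.7, 0.6]
grip_width: 0.019
```

Run:
```python
from h import *
rep()
```

```text
t 6.25 p [0.5858 0.1973 0.0761] yang 0.3926 tilt [ 0.003  0.009 -1.   ] J [0.321 0.569 0.085 1.081 0.007 1.499] F [ 0.9 -0.7  0.6] M [-0.07  0.31 -1.81] w 0.019
```

The moment jumped to -1.8 N m, so the handle is at its stop. I'll release, rise and look.

Request:
arm_command(motion=[{"x":0,"y":0,"z":0,"roll":0,"fingers":0.6},{"x":0,"y":0,"z":0,"roll":0,"fingers":0.6},{"x":0,"y":0,"z":0,"roll":0,"fingers":0.6},{"x":-0.025,"y":0,"z":0,"roll":0,"fingers":0.6},{"x":-0.035,"y":0,"z":0,"roll":0,"fingers":0.6},{"x":-0.035,"y":0,"z":0,"roll":0,"fingers":0.6},{"x":-0.035,"y":0,"z":0,"roll":0,"fingers":0.6},{"x":0,"y":0,"z":0,"roll":0,"fingers":0.6}])

```text
clock: 6.92
eef_pos: [0.583, 0.1963, 0.2078]
tool_rot: [0.394, 0.591, -0.392, 0.585]
ft_force: [0.1, 1.1, 1.3]
grip_width: 0.0512
```

Run:
```python
from h import *
rep();snap('wrist','w3.png')
```

```text
t 6.9167 p [0.583  0.1963 0.2078] yang 0.3932 tilt [-0.005  0.007 -1.   ] J [0.321 0.485 0.3   1.388 0.008 1.498] F [0.1 1.1 1.3] M [ 0.03 -0.09 -0.01] w 0.0512
```

View pics/w3.png

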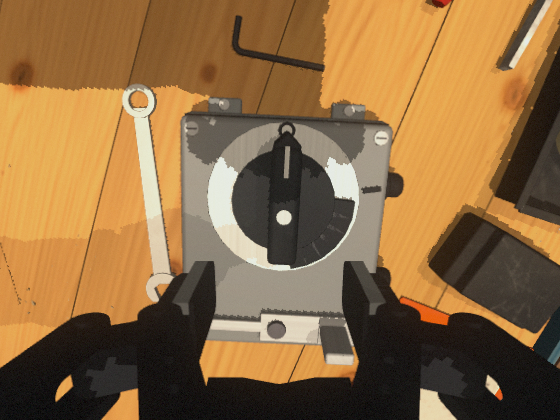

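Run:
```python
from h import *
c=load('w3.png')
H=onz(c,284,217,.112);N=onz(c,288,138,.112);R=onz(c,287,128,.062);p=onz(c,276,328,.066)
print(H,N,R,p)
for a,b in((H,N),(H,R),(p,H)): print(np.arctan2(*(b-a)[[1,0]]))
```

```text
[0.58569045 0.19877913 0.112     ] [0.56834882 0.24670982 0.112     ] [0.5668936  0.25115634 0.062     ] [0.62237748 0.09495296 0.066     ]
1.9179500830787004
1.9153553487307464
1.910452868937311
```

Request:
arm_command(motion=[{"x":0,"y":0,"z":0,"roll":-0.115,"fingers":0.6},{"x":0,"y":0,"z":0,"roll":-0.115,"fingers":0.6},{"x":0,"y":0,"z":0,"roll":-0.115,"fingers":0.6},{"x":0,"y":0,"z":0,"roll":-0.115,"fingers":0.6},{"x":0,"y":0,"z":0,"roll":-0.115,"fingers":0.6},{"x":0,"y":0,"z":0,"roll":-0.115,"fingers":0.6},{"x":0,"y":0,"z":0,"roll":-0.115,"fingers":0.6},{"x":0,"y":0,"z":0,"roll":-0.115,"fingers":0.6},{"x":0,"y":0,"z":0,"roll":-0.115,"fingers":0.6},{"x":0,"y":0,"z":0,"roll":-0.115,"fingers":0.6},{"x":0,"y":0,"z":0,"roll":-0.115,"fingers":0.6},{"x":0,"y":0,"z":0,"roll":-0.115,"fingers":0.6},{"x":0,"y":0,"z":0,"roll":-0.115,"fingers":0.6},{"x":0,"y":0,"z":0,"roll":0,"fingers":0.6}])

```text
clock: 8.13
eef_pos: [0.5751, 0.1955, 0.1895]
tool_rot: [-0.136, 0.703, 0.14, 0.684]
ft_force: [0.1, -0.2, -0.0]
grip_width: 0.0513
```

Run:
```python
from h import *
rep();print(togo([.6677,.11,.2]));snap('wrist','w4.png')
```

```text
t 8.1333 p [0.5751 0.1955 0.1895] yang 1.9646 tilt [-0.028 -0.    -1.   ] J [ 0.323  0.496  0.269  1.37   0.009 -0.071] F [ 0.1 -0.2 -0. ] M [ 0.02 -0.    0.03] w 0.0513
[-0.01303522 -0.11441935  0.05239657]
```

View pics/w4.png

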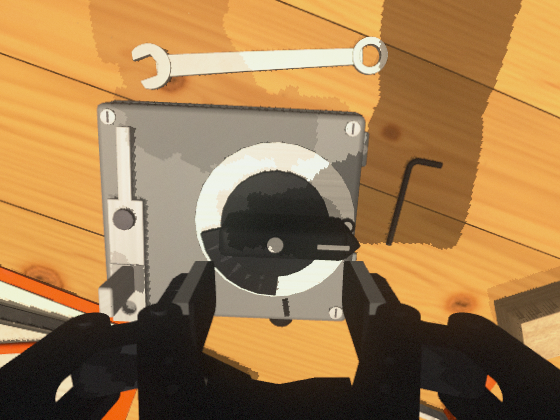

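Request:
arm_command(motion=[{"x":-0.006,"y":-0.037,"z":0.017,"roll":0.0,"fingers":0.6},{"x":-0.005,"y":-0.037,"z":0.017,"roll":0,"fingers":0.6},{"x":-0.005,"y":-0.036,"z":0.018,"roll":0,"fingers":0.6},{"x":0,"y":0,"z":0,"roll":0.045,"fingers":0.6},{"x":0,"y":0,"z":0,"roll":0,"fingers":0.6}])

```text
clock: 8.6
eef_pos: [0.6641, 0.112, 0.1961]
tool_rot: [-0.116, 0.711, 0.119, 0.683]
ft_force: [0.2, 0.3, -0.3]
grip_width: 0.0514
```

Run:
```python
from h import *
rep();print(togo([.6677,.11,.15]));snap('wrist','w5.png')
```

```text
t 8.6 p [0.6641 0.112  0.1961] yang 1.904 tilt [-0.04  -0.002 -0.999] J [ 0.165  0.652  0.549  1.508  0.004 -0.168] F [ 0.2  0.3 -0.3] M [ 0.05 -0.05  0.01] w 0.0514
[ 0.04591398 -0.00354255  0.00452923]
```

View pics/w5.png

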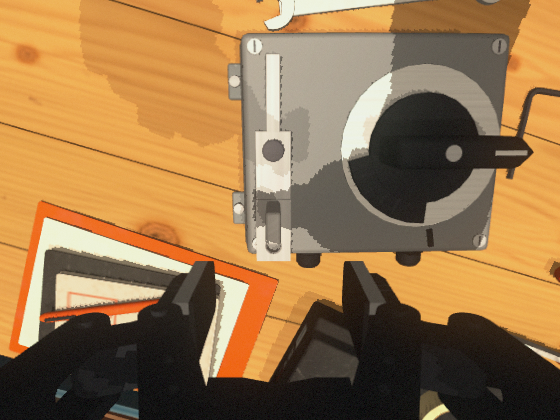

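Run:
```python
from h import *
c=load('w5.png')
print(onz(c,273,150,.066),onz(c,273,240,.066))
P=np.array([.6225,.0942]);
for a in (.345,.33): print(proj(c,[[*(P+r*np.array([np.cos(a),np.sin(a)])),z] for r,z in((.037,.106),(.059,.106),(.048,.066),(.072,.066))]))
f=c['frame'][110:280,220:330,::-1];cv2.imwrite('pics/w5c.png',cv2.resize(f,None,fx=3.5,fy=3.5))
```

```text
[0.62233636 0.09537946 0.066     ] [0.68626898 0.11722834 0.066     ]
[[271.84536054 211.81090672]
 [272.40209198 244.78108366]
 [272.44179268 214.60923357]
 [272.9496058  245.286224  ]]
[[270.97574899 211.81714005]
 [271.04349344 244.79176006]
 [271.47926387 214.61618931]
 [271.53310135 245.29738278]]
```

View pics/w5c.png

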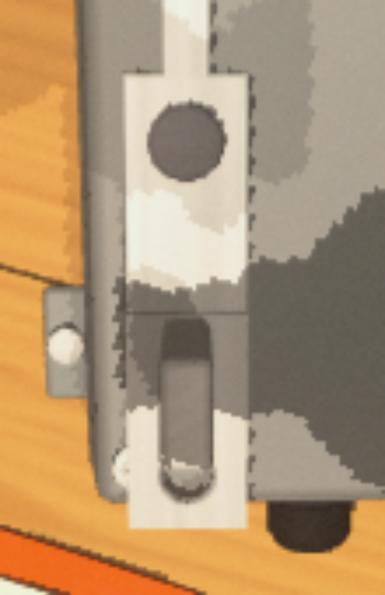

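Request:
arm_command(motion=[{"x":0.01,"y":-0.003,"z":0.0,"roll":-0.01,"fingers":0.6},{"x":0.025,"y":0,"z":0,"roll":0,"fingers":0.6},{"x":0.02,"y":0,"z":0,"roll":0,"fingers":0.6},{"x":0.01,"y":0,"z":0,"roll":0,"fingers":0.6},{"x":0,"y":0,"z":0,"roll":0,"fingers":0.6}])

```text
clock: 9.07
eef_pos: [0.6591, 0.1109, 0.1266]
tool_rot: [-0.122, 0.71, 0.124, 0.682]
ft_force: [0.2, -0.3, -0.5]
grip_width: 0.0511
```

Run:
```python
from h import *
rep();print(togo([.6677,.11,.078]))
```

```text
t 9.0667 p [0.6591 0.1109 0.1266] yang 1.9206 tilt [-0.04  -0.003 -0.999] J [ 0.165  0.667  0.396  1.34   0.003 -0.185] F [ 0.2 -0.3 -0.5] M [ 0.04 -0.02 -0.01] w 0.0511
[ 0.04821191 -0.00432892  0.00963553]
```

Request:
arm_command(motion=[{"x":0.0,"y":-0.004,"z":0.01,"roll":0,"fingers":0.6},{"x":0.02,"y":0,"z":0,"roll":0,"fingers":0.6},{"x":0.02,"y":0,"z":0.001,"roll":0,"fingers":0.6},{"x":0.005,"y":0,"z":0,"roll":0,"fingers":0.6},{"x":0,"y":0,"z":0,"roll":0,"fingers":0.6}])

```text
clock: 9.48
eef_pos: [0.6656, 0.1148, 0.0812]
tool_rot: [-0.124, 0.71, 0.127, 0.681]
ft_force: [0.7, -1.1, 0.1]
grip_width: 0.0516
```

Run:
```python
from h import *
rep();print(togo([.6677,.11,.078]));snap('wrist','w6.png')
```

```text
t 9.4833 p [0.6656 0.1148 0.0812] yang 1.9277 tilt [-0.04  -0.003 -0.999] J [ 0.169  0.711  0.356  1.256  0.003 -0.188] F [ 0.7 -1.1  0.1] M [ 0.04 -0.04  0.01] w 0.0516
[ 0.0031751  -0.00531708  0.00043346]
```

View pics/w6.png

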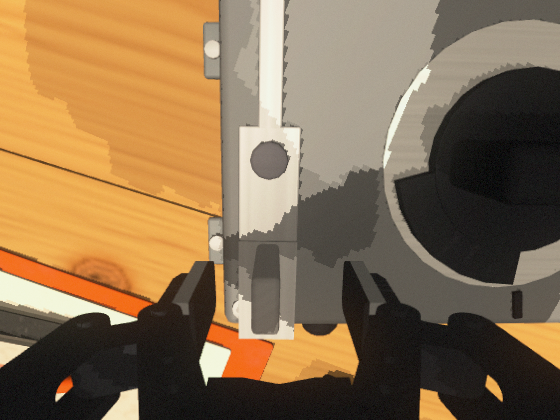

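The tab lies between the pads at x≈265, about 5 mm off their centre, which agrees with the y correction. I'll centre on it and close.

Request:
arm_command(motion=[{"x":0.004,"y":-0.0055,"z":0.0,"roll":0.01,"fingers":0.6},{"x":0,"y":0,"z":0,"roll":0,"fingers":0.6},{"x":0,"y":0,"z":0,"roll":0,"fingers":0},{"x":0,"y":0,"z":0,"roll":0,"fingers":0},{"x":0,"y":0,"z":0,"roll":0,"fingers":0},{"x":0,"y":0,"z":0,"roll":0,"fingers":0},{"x":0,"y":0,"z":0,"roll":0,"fingers":0}])

```text
clock: 10.12
eef_pos: [0.6695, 0.1111, 0.0831]
tool_rot: [-0.12, 0.708, 0.124, 0.685]
ft_force: [-0.1, 0.3, -2.6]
grip_width: 0.0089
```

```bash
cat >> h.py <<'E'
PV=np.array([.6225,.0942])
def hasp():
    o,R=st(); rep()
    d=o['eef_pos'][:2]-R[:2,0]*0.019-PV; print('grasp about pivot: r %.4f ang %.4f ; hasp~ %.3f, yang-based %.3f'%(np.linalg.norm(d),np.arctan2(d[1],d[0]),.345-np.arctan2(d[1],d[0]),1.916-np.arctan2(R[1,1],R[0,1])))
E
python3 - <<'E'
from h import *
hasp();print(togo([.6677,.11,.078]))
E
```

```text
t 10.1167 p [0.6695 0.1111 0.0831] yang 1.9173 tilt [-0.033 -0.    -0.999] J [ 0.162  0.71   0.359  1.253  0.005 -0.185] F [-0.1  0.3 -2.6] M [-0.23 -0.25 -0.06] w 0.0089
grasp about pivot: r 0.0505 ang 0.3407 ; hasp~ 0.004, yang-based -0.001
[ 0.00514421 -0.00046508 -0.00185525]
```

Request:
arm_command(motion=[{"x":0,"y":-0.005,"z":-0.0003,"roll":0.1,"fingers":0},{"x":0,"y":-0.005,"z":-0.0003,"roll":0.1,"fingers":0},{"x":0,"y":-0.005,"z":-0.0003,"roll":0.1,"fingers":0}])

```text
clock: 10.37
eef_pos: [0.6722, 0.0963, 0.083]
tool_rot: [-0.014, 0.718, 0.013, 0.695]
ft_force: [-1.0, -0.3, 0.2]
grip_width: 0.0086
```

Run:
```python
from h import *
hasp()
```

```text
t 10.3667 p [0.6722 0.0963 0.083 ] yang 1.6093 tilt [-0.033 -0.003 -0.999] J [0.141 0.711 0.361 1.254 0.002 0.103] F [-1.  -0.3  0.2] M [0.15 0.07 0.1 ] w 0.0086
grasp about pivot: r 0.0504 ang 0.0425 ; hasp~ 0.302, yang-based 0.307
```

Tracking well, so I'll continue.

Request:
arm_command(motion=[{"x":0,"y":-0.005,"z":-0.0003,"roll":0.1,"fingers":0},{"x":0,"y":-0.005,"z":-0.0003,"roll":0.1,"fingers":0},{"x":0,"y":-0.005,"z":-0.0003,"roll":0.1,"fingers":0},{"x":0,"y":-0.005,"z":-0.0003,"roll":0.1,"fingers":0},{"x":0,"y":-0.005,"z":-0.0003,"roll":0.1,"fingers":0}])

```text
clock: 10.78
eef_pos: [0.6664, 0.0713, 0.0831]
tool_rot: [0.167, 0.698, -0.173, 0.675]
ft_force: [-1.8, -0.5, -0.0]
grip_width: 0.0088
```

Run:
```python
from h import *
hasp()
```

```text
t 10.7833 p [0.6664 0.0713 0.0831] yang 1.0857 tilt [-0.034 -0.001 -0.999] J [0.105 0.694 0.328 1.239 0.003 0.591] F [-1.8 -0.5 -0. ] M [0.56 0.02 0.12] w 0.0088
grasp about pivot: r 0.0501 ang -0.4754 ; hasp~ 0.820, yang-based 0.830
```

Request:
arm_command(motion=[{"x":0,"y":-0.005,"z":-0.0003,"roll":0.1,"fingers":0},{"x":0,"y":-0.005,"z":-0.0003,"roll":0.1,"fingers":0},{"x":0,"y":-0.005,"z":-0.0003,"roll":0.1,"fingers":0},{"x":0,"y":-0.005,"z":-0.0003,"roll":0.1,"fingers":0},{"x":0,"y":-0.005,"z":-0.0003,"roll":0.1,"fingers":0}])

```text
clock: 11.2
eef_pos: [0.6488, 0.0523, 0.0832]
tool_rot: [0.337, 0.63, -0.347, 0.607]
ft_force: [-1.2, -1.1, -2.1]
grip_width: 0.0086
```

Run:
```python
from h import *
hasp()
```

```text
t 11.2 p [0.6488 0.0523 0.0832] yang 0.5608 tilt [-0.034  0.004 -0.999] J [0.077 0.655 0.258 1.208 0.006 1.088] F [-1.2 -1.1 -2.1] M [ 0.78 -0.34  0.2 ] w 0.0086
grasp about pivot: r 0.0498 ang -1.0001 ; hasp~ 1.345, yang-based 1.355
```

Request:
arm_command(motion=[{"x":0,"y":-0.005,"z":-0.0003,"roll":0.1,"fingers":0},{"x":0,"y":-0.004,"z":-0.0002,"roll":0.08,"fingers":0}])

```text
clock: 11.37
eef_pos: [0.6403, 0.0481, 0.0833]
tool_rot: [0.394, 0.595, -0.404, 0.572]
ft_force: [-0.7, -0.7, -2.8]
grip_width: 0.0088
```

Run:
```python
from h import *
hasp()
```

```text
t 11.3667 p [0.6403 0.0481 0.0833] yang 0.371 tilt [-0.034  0.006 -0.999] J [0.071 0.638 0.227 1.193 0.009 1.271] F [-0.7 -0.7 -2.8] M [ 0.74 -0.5   0.17] w 0.0088
grasp about pivot: r 0.0497 ang -1.1914 ; hasp~ 1.536, yang-based 1.545
```

Request:
arm_command(motion=[{"x":0,"y":-0.002,"z":0,"roll":0.03,"fingers":0},{"x":0,"y":-0.002,"z":0,"roll":0.03,"fingers":0}])

```text
clock: 11.53
eef_pos: [0.6385, 0.0478, 0.0834]
tool_rot: [0.414, 0.581, -0.42, 0.56]
ft_force: [5.4, 2.0, -7.2]
grip_width: 0.0089
```

Run:
```python
from h import *
hasp()
```

```text
t 11.5333 p [0.6385 0.0478 0.0834] yang 0.3078 tilt [-0.029  0.011 -1.   ] J [0.069 0.63  0.213 1.182 0.013 1.332] F [ 5.4  2.  -7.2] M [ 0.92 -1.46  0.62] w 0.0089
grasp about pivot: r 0.0495 ang -1.2286 ; hasp~ 1.574, yang-based 1.608
```

The force rises at 1.57, so the hasp is at its stop. One more small push, then release and retreat upwards.

Request:
arm_command(motion=[{"x":0,"y":-0.002,"z":0,"roll":0,"fingers":0},{"x":0,"y":0,"z":0,"roll":0,"fingers":0.5},{"x":0,"y":0,"z":0,"roll":0,"fingers":0.5},{"x":0,"y":0,"z":0,"roll":0,"fingers":0.5},{"x":-0.02,"y":0,"z":0,"roll":0,"fingers":0.5},{"x":-0.035,"y":0,"z":0,"roll":0,"fingers":0.5},{"x":-0.035,"y":0,"z":0,"roll":0,"fingers":0.5},{"x":-0.035,"y":0,"z":-0.02,"roll":0,"fingers":0.5},{"x":0,"y":0,"z":-0.04,"roll":0,"fingers":0.5},{"x":0,"y":0,"z":-0.04,"roll":0,"fingers":0.5},{"x":0,"y":0,"z":0,"roll":0,"fingers":0.5}])

```text
clock: 12.45
eef_pos: [0.6091, 0.1396, 0.2159]
tool_rot: [0.415, 0.58, -0.423, 0.559]
ft_force: [0.7, -0.6, 0.1]
grip_width: 0.0423
```

Run:
```python
from h import *
rep();snap('wrist','w7.png');snap('top','t7.png');c=snap('scene','s7.png')
```

```text
t 12.45 p [0.6091 0.1396 0.2159] yang 0.3016 tilt [-0.031  0.009 -0.999] J [0.218 0.526 0.386 1.459 0.015 1.487] F [ 0.7 -0.6  0.1] M [-0.04 -0.07 -0.06] w 0.0423
```

View pics/w7.png

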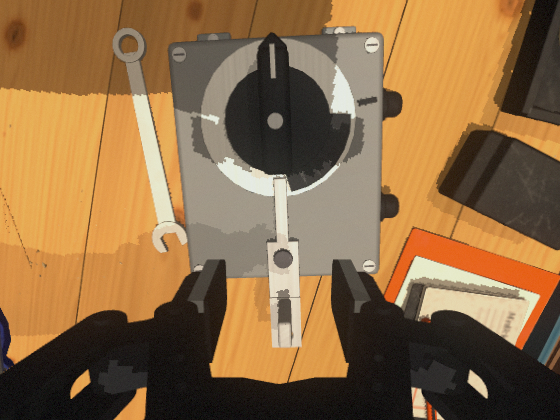

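View pics/t7.png

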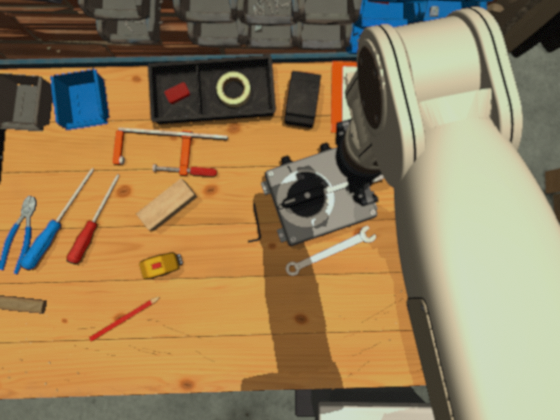

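The wrist view shows the hasp out, from the tail at (280,178) through the pivot at (283,258) to the arm end at (286,345). The handle nose is at (272,35), its dot at (275,121). The spanner, key, tape and block are unmoved in top. Now a numeric check.

Run:
```python
from h import *
c=load('w7.png')
H=onz(c,275,121,.112);N=onz(c,272,36,.112);t=onz(c,280,180,.066);p=onz(c,283,258,.066);e=onz(c,286,346,.066)
L=onz(c,200,268,.06);R=onz(c,369,266,.06); b=[onz(c,179,54,.06),onz(c,372,45,.06)]
A=lambda a,b:np.arctan2(*(b-a)[[1,0]]).round(3)
print('handle',A(H,N)-.345-np.pi/2+1.40,'piv',p,'H',H)
print('hasp tail-piv',A(t,p),'piv-end',A(p,e),'tail-end',A(t,e),'expected',.345-1.571,'len',np.linalg.norm(e-p))
print('screws yaw',A(L,R),A(b[0],b[1]))
a,b=load('top0.png')['frame'].astype(int),load('t7.png')['frame'].astype(int)
d=np.abs(a-b).max(2)[:,:250]; print('left diff px',(d>40).sum())
c0=load('top0.png')
for n in('top0.png','t7.png'):
    f=load(n)['frame'][225:280,285:380]; m=(f.min(2)>150); ys,xs=np.nonzero(m[0:,:]); print(n,xs.mean()+285,ys.mean()+225,m.sum())
```

```text
handle 1.3902036732051033 piv [0.62273695 0.09473852 0.066     ] H [0.5855658  0.19852914 0.112     ]
hasp tail-piv -1.231 piv-end -1.235 tail-end -1.233 expected -1.226 len 0.0827435691272725
screws yaw 0.324 0.34
left diff px 100
top0.png 329.625 248.63244047619048 672
t7.png 342.408 245.478 500
```

Both angles agree with off and fully out. I'll back off towards the robot for an unobstructed last look.

Request:
arm_command(motion=[{"x":-0.03,"y":0,"z":0,"roll":0,"fingers":0.5},{"x":-0.03,"y":0,"z":0,"roll":0,"fingers":0.5},{"x":0,"y":-0.04,"z":0,"roll":0,"fingers":0.5},{"x":0,"y":-0.04,"z":0,"roll":0,"fingers":0.5},{"x":0,"y":-0.04,"z":0,"roll":0,"fingers":0.5},{"x":0,"y":-0.04,"z":0,"roll":0,"fingers":0.5},{"x":0,"y":-0.04,"z":0.02,"roll":0,"fingers":0.5},{"x":0,"y":-0.03,"z":0.03,"roll":0,"fingers":0.5},{"x":0,"y":0,"z":0.04,"roll":0,"fingers":0.5},{"x":0,"y":0,"z":0.04,"roll":0,"fingers":0.5},{"x":0,"y":0,"z":0.04,"roll":0,"fingers":0.5},{"x":0,"y":0,"z":0,"roll":0,"fingers":0.5}])

```text
clock: 13.6
eef_pos: [0.4385, -0.1106, 0.2701]
tool_rot: [0.413, 0.578, -0.437, 0.551]
ft_force: [0.2, 0.4, 0.1]
grip_width: 0.0429
```

Run:
```python
from h import *
rep()
c=snap('top','t8.png'); f=np.hstack([load('top0.png')['frame'][125:285,235:400],c['frame'][125:285,235:400]])[:,:,::-1]
cv2.imwrite('pics/t8c.png',cv2.resize(f,None,fx=2.4,fy=2.4,interpolation=cv2.INTER_CUBIC))
```

```text
t 13.6 p [ 0.4385 -0.1106  0.2701] yang 0.2807 tilt [-0.051 -0.004 -0.999] J [-0.237  0.171  0.016  1.465 -0.016  1.054] F [0.2 0.4 0.1] M [ 0.07 -0.04  0.01] w 0.0429
```

View pics/t8c.png

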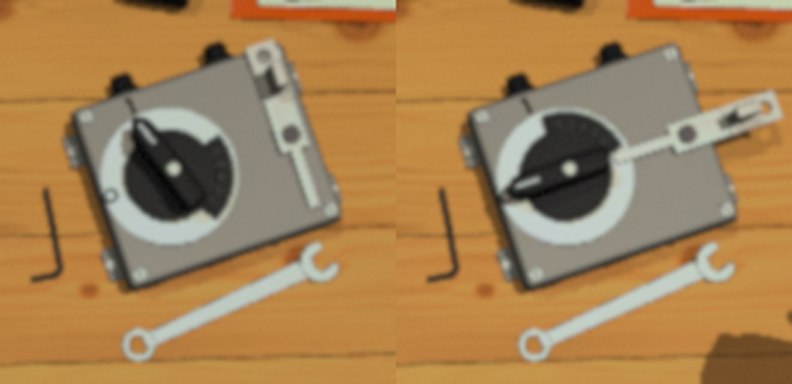

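In the before/after crops the handle nose is now on the ring mark (about (503,195)). The hasp stands straight out, with its padlock hole at about (768,107), beyond the box side. The spanner and key have not moved.

```bash
python3 -c "
from h import *
print(job_done())"
```

```text
the job is handed in; nothing more can be done
None
```

The isolator is ready for a padlock: the handle is fully off, the hasp is swung all the way out, and I handed the job in at about 14 s.

- **Handle:** I gripped the bar and turned it counter-clockwise until the moment jumped to -1.8 N m at the stop. The last image measurement gave 1.39 rad against 1.40, with the nose on the ring mark.
- **Hasp:** After that I gripped the tab and swung it until it met its stop. It measured about 1.57–1.58 rad from the pictures. In the last picture the padlock hole stands clear beyond the side of the box.
- **Bystanders:** In before-and-after top views the spanner and hex key look unmoved, and so did the tape measure and block.
- **Forces:** The readings I took stayed under 10 N, and the arm was clear of everything at the end.
- **Checks that disagreed:** A rough brightness-mask check of the spanner shifted by about 13 px because the arm's shadow fell on it. The shadow-free view showed it in place. About 100 changed pixels on the left of the top view I put down to shadow too, without checking them one by one.

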